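# Wedge the rocking laboratory balance

### The job

The laboratory balance rocks because the foot at its right front corner, as you face its display, is too short and hangs clear of the bench. Slide the wooden wedge, thin end first, under that foot with your fingers until it is snug and the balance can no longer rock, without picking the wedge up and without disturbing anything else on the bench. Then press gently down on the corner lug above that foot to prove that it no longer rocks, and finish while still pressing there.

Things in the scene. Friction and masses are not known exactly. Their poses are not given: they have to be found in the camera images.
- wedge: Loose wooden wedge flat on the bench, about 80 g: 90 mm long, 56 mm wide, 2 mm high at the thin end, 20 mm at the upright thick end, top sloping evenly. Origin: centre of its underside; x points along its length to the thin end, z up. It starts with its thin end some 65 to 115 mm short of the middle of the short foot and roughly towards it (within about 0.35 rad). Once tight it stays by friction.
- balance_center (a point): Bench-level point under the middle of a low white balance with a round steel pan (about 2.5 kg, never slides): x to its back, y left as you face its display, z up; display on its -x front. Housing 180 by 200 mm (y), 98 mm high at the pan. At each corner an aluminium lug 50 x 50 mm, 12 mm thick, top at 46 mm, centred 100 (x) and 110 mm (y) from here, carries a foot. The foot at (-x, -y), front right, is short.
- lug_top (a point): Centre of the flat top of the lug over the short foot, 46 mm above the bench when not rocked. The lug juts 35 mm beyond the housing in x and in y; the housing beside it rises to 75 mm, the pan to 98 mm.
- short_foot: The short foot: a steel disc 20 mm in diameter and 6 mm high on a 12 mm stem under the lug. Origin: centre of its sole, which hangs 6 to 9 mm above the bench (different each time; it does not turn). The wedge can enter from any open side; it becomes tight when its slope meets the sole's near rim, and the push then rises from under 1 N to many N within a few mm.
- balance (a joint): Rocking of the balance (rad) about the line through its front-left and rear-right feet: 0 = at rest, short foot raised; grows to 0.04 as that corner is pushed down (6 mm at the foot). About 1 to 2 N on the lug rocks it fully when no wedge is there; it falls back by its own weight.
- flat_block: Bystander: flat wooden block 80 x 44 x 14 mm, no taper. Origin: centre of its underside.
- dish: Bystander: closed round dish, 96 mm across, 17 mm high. Origin: centre of its underside.
- reagent_bottle: Bystander: glass bottle with cap, 56 mm across, 110 mm high. Origin: centre of its underside.
- beaker: Bystander: glass beaker, 68 mm across, 85 mm high. Origin: centre of its underside.
- tube_rack: Bystander: white rack of capped tubes, 66 x 118 mm, 87 mm high. Origin: centre of its underside.
- tip_box: Bystander: grey box with clear lid, 85 x 120 mm, 70 mm high. Origin: centre of its underside.
- screwdriver: Bystander: screwdriver lying flat, 160 mm long. Origin at its handle's underside.
Things that resemble listed ones, but are neither listed nor needed, are in the scene too. Leave any green or turquoise look-alike of the wedge alone.

How it is judged:
By the outcome, as a careful person would: the job done as asked, in the order asked, and still so for the second after the job is handed in, while the arm keeps its last pose, push and grip.
It also fails if it takes over 43 s, if anything falls off the work surface, if the arm or the gripper's body presses on something with over 40 N, if the wrist force passes 120 N, or if a joint passes its speed limit or range.

### The arm

A 6-joint arm with a two-finger parallel gripper is mounted at the origin on the work surface. World frame = base frame: x ahead of the robot, y to its left, z up, the work surface at z = 0. Lengths are in mm, angles in rad, forces in N, time in s.
With the tool pointing down it reaches from about 300 to 775 mm from the base axis. Payload 14.6 kg.
Tool frame: the origin (TCP) lies between the finger pads; the fingertips stand 8 mm ahead of it and the grasp point (between the pads) lies 11 mm behind it; z points along the fingers, y is the direction in which the jaws open and shut (so a half turn about z gives the same grasp; the last joint's range is limited). The gripper opens to 94 mm and grips with 3 to 60 N. Pads are 16 mm wide; open, the fingers measure 119 mm over their backs; the gripper's body (75 mm by 177 mm) begins 78 mm behind the grasp point.
Start: joints at [-1.267, 0.3, 1.521, -0, 1.321, -0.067], TCP at [199.291, -512.613, 186.946] pointing down, gripper open.
Joint ranges: [-3.03, 3.03], [-0.79, 2.21], [0.23, 2.52], [-1.04, 4.18], [0, 3.07], [-2.55, 2.55]. Speed limits (rad/s): [2.22, 2.22, 2.57, 3.14, 3.14, 3.14].

### API

Orientations are given as [roll, pitch, yaw] about the fixed x, y, z axes, in that order (R = Rz(yaw) Ry(pitch) Rx(roll)).
In Python, from cell import manip, cams, models gives the robot as it stands. The module is installed in compiled form; this text tells all that it offers.
- The arm moves only by the shell command python3 -m pendant 'ROWS' [OPENING] [FORCE]. ROWS is JSON, a list that holds one entry, the list of rows, each a list of 4 numbers: the shift along the tool's x, y, z in cm, then the turn about the tool's z in rad. In form: [[[x, y, z, roll], ...]]. A call has 1 to 5 rows; each row is the pose to reach, as a shift and turn from the pose commanded when the call began, along the tool's axes at that moment; what a row does not reach only later rows make up. A row lasts 1/10 s, in which the tool goes at most 50 mm and 8.59 degrees, less where a joint would pass 70% of its speed; a pose out of reach is approached as far as the arm can. A call with a gripper value outside its range is refused whole. OPENING is the opening, from -1 (shut) to 1 (fully open), so that 0 is half open, set as the call begins (- or left out, the last holds). The fingers move at their own pace and stop on an object; FORCE is the grip in N (left out, the last holds). Time passes only in rows, so rows that repeat a pose let the fingers close. It gives the time, the measured TCP pose, the force and the opening at its end, in the units of the state.
- manip.read_state(): the state, without advancing time (a new reading comes with each control period).
- cams.camera(name): name is "scene" or "side" or "wrist"; returns a dict with "frame" (420x560x3 uint8, red, green, blue), "K" (3x3 intrinsics, pixels), "D" ([k1, k2, p1, p2, k3] as OpenCV has them; the pictures are not rectified), "pose" (4x4, takes a point from camera to world coordinates). Camera axes: x right, y down, z forward; pixel columns grow to the right and rows downward; lengths in mm; the calibration is good to about 2 mm. A picture is of the moment at which its call begins. There is no depth.
- manip.sign_off(): hands the job in, once; it reports no verdict.
Trained networks look in the newest picture that a camera, given by its name, has taken for a name from the list of things; names that differ only in an ending like _2 or _b are one class to them, and where a whole thing is asked for, a point or a joint stands for the part that bears it (a point fixed in the world has none). Each returns a list of dicts, best first, with "score" (0 to 1); they miss things now and then, are a little off and sometimes report something else, mostly with a low value. They report only what shows in the picture. A call takes as long as a camera call. They do not tell look-alikes from the thing itself.
- models.regions_of(camera, name): "pixels" (420x560 bool, what is visible of it) and "point" ([column, row] in pixels, amid what is visible of it).
The state is a dict: "clock": time; "joints": joint angles; "qd": joint speeds; "effort": joint torques, N m; "eef_pos": TCP position; "eef_rot": TCP orientation; "wrist_force": force on the tool from outside, world axes, zero at the start; "moment": the same for the moment, N m; "finger_gap": finger opening in mm.
Only numpy, scipy, OpenCV 4.12 (cv2) and the standard library are available. Lean on these libraries where they do the work, as an engineer would, in place of code of your own. Each camera call takes 0.05 s, during which the arm holds its last target.

## Working session

There is one attempt and no reset: what is moved stays moved. The work goes in short steps, Python scripts to look and compute and a shell command to move; the robot and the scene stay as the last step left them, time stands still between calls to the robot, and variables do not carry over. Pictures are saved under pics/ and viewed, and the job is handed in when it is done.

```bash
mkdir -p pics
cat > h.py <<'E'
import numpy as np, cv2
from cell import manip, cams, models
def snap(name,tag):
    c=cams.camera(name); cv2.imwrite(f'pics/{tag}.png',cv2.cvtColor(c['frame'],cv2.COLOR_RGB2BGR)); return c
def ray(c,p):
    q=cv2.undistortPoints(np.array([[p]],float),np.array(c['K']),np.array(c['D']))[0,0]
    P=np.array(c['pose']); d=P[:3,:3]@np.array([q[0],q[1],1.]); return P[:3,3],d
def atz(c,p,z=0):
    o,d=ray(c,p); return o+d*(z-o[2])/d[2]
def proj(c,X):
    P=np.linalg.inv(np.array(c['pose'])); r=cv2.Rodrigues(P[:3,:3])[0]
    return cv2.projectPoints(np.array(X,float).reshape(-1,1,3),r,P[:3,3],np.array(c['K']),np.array(c['D']))[0][:,0]
E
python3 - <<'E'
from h import *
s=manip.read_state(); print({k:np.round(v,3).tolist() for k,v in s.items()})
for n in ['scene','side','wrist']:
    c=snap(n,n+'0'); print(n,np.round(c['pose'],2).tolist())
    for t in ['wedge','short_foot','lug_top','balance','flat_block']:
        for r in models.regions_of(n,t)[:3]:
            print(n,t,round(r['score'],2),np.round(r['point']).tolist(),int(r['pixels'].sum()))
E
```

```text
{'clock': 0.0, 'joints': [-1.267, 0.3, 1.522, 0.0, 1.321, -0.067], 'qd': [0.001, 0.002, 0.002, -0.001, -0.0, -0.001], 'effort': [-0.0, -53.181, -35.274, 0.071, 0.024, -0.0], 'eef_pos': [199.22, -512.343, 186.373], 'eef_rot': [-3.14, -0.0, 0.371], 'wrist_force': [-0.047, -0.084, -0.238], 'moment': [0.019, -0.002, -0.017], 'finger_gap': 94.08}
scene [[-0.61, 0.67, -0.43, 1061.18], [0.79, 0.5, -0.34, 401.91], [-0.02, -0.55, -0.84, 1127.99], [0.0, 0.0, 0.0, 1.0]]
scene wedge 0.76 [248.0, 240.0] 693
scene wedge 0.64 [299.0, 216.0] 613
scene wedge 0.63 [361.0, 218.0] 601
scene lug_top 0.95 [314.0, 302.0] 7327
scene balance 0.75 [318.0, 301.0] 7228
scene flat_block 0.83 [267.0, 206.0] 386
side [[0.69, -0.43, 0.59, -390.2], [-0.73, -0.38, 0.57, -889.21], [-0.02, -0.82, -0.57, 935.48], [0.0, 0.0, 0.0, 1.0]]
side wedge 0.85 [266.0, 229.0] 280
side wedge 0.73 [224.0, 226.0] 264
side lug_top 0.8 [258.0, 181.0] 582
side balance 0.76 [258.0, 180.0] 571
side flat_block 0.76 [294.0, 233.0] 246
wrist [[0.36, -0.9, -0.25, 272.98], [-0.93, -0.35, -0.1, -484.74], [0.0, 0.27, -0.96, 385.22], [0.0, 0.0, 0.0, 1.0]]
```

View pics/scene0.png

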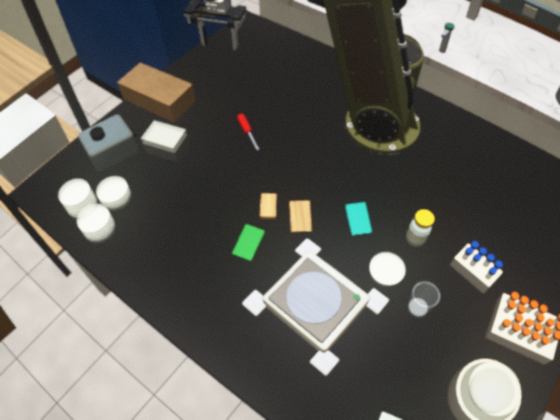

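View pics/side0.png

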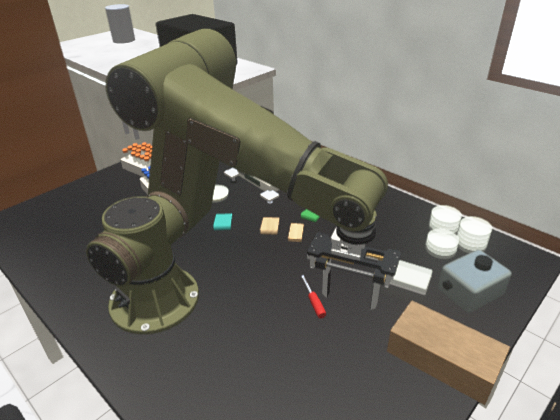

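View pics/wrist0.png

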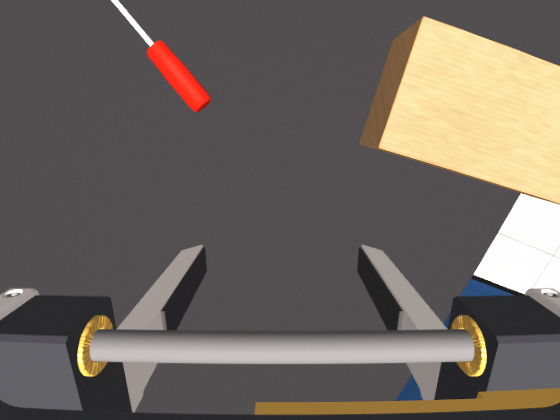

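The scene view shows the balance at about (318,300) with lugs at (308,248), (255,302), (325,361) and (377,300). Two wooden pieces are at (300,216) and (268,206), with green and turquoise look-alikes at (248,240) and (359,218). I'll zoom in and measure.

Run:
```python
from h import *
im=cv2.imread('pics/scene0.png'); cr=im[180:380,220:420]; cv2.imwrite('pics/scene0z.png',cv2.resize(cr,(800,600)[:1]*1+(600,) if 0 else (600,600),interpolation=cv2.INTER_CUBIC))
c=cams.camera('scene')
for p in [(308,248),(255,302),(325,361),(377,300)]: print('lug',p,atz(c,p,46).round(1))
for t in ['wedge','flat_block']:
    for r in models.regions_of('scene',t):
        m=r['pixels'].astype(np.uint8); cs,_=cv2.findContours(m,0,2); k=max(cs,key=cv2.contourArea)
        w=np.array([atz(c,p,10)[:2] for p in k[:,0]],np.float32); print(t,r['score'],cv2.minAreaRect(w))
s=cams.camera('side'); im=cv2.cvtColor(s['frame'],cv2.COLOR_RGB2BGR); cv2.imwrite('pics/side0z.png',cv2.resize(im[150:260,180:340],(800,550),interpolation=cv2.INTER_CUBIC))
```

```text
lug (308, 248) [548.1  86.4  46. ]
lug (255, 302) [751.   70.7  46. ]
lug (325, 361) [768.4 293.2  46. ]
lug (377, 300) [565.4 309.9  46. ]
wedge 0.77 ((612.2960815429688, -65.39701080322266), (102.94734191894531, 61.098541259765625), 15.87274169921875)
wedge 0.71 ((366.7562561035156, 132.66799926757812), (102.2170181274414, 59.70548629760742), 44.03519821166992)
wedge 0.55 ((457.043212890625, -2.9068565368652344), (98.52415466308594, 54.34611129760742), 36.61616516113281)
flat_block 0.54 ((486.6996154785156, -96.28665161132812), (84.99334716796875, 44.09205627441406), 34.337371826171875)
```

View pics/scene0z.png

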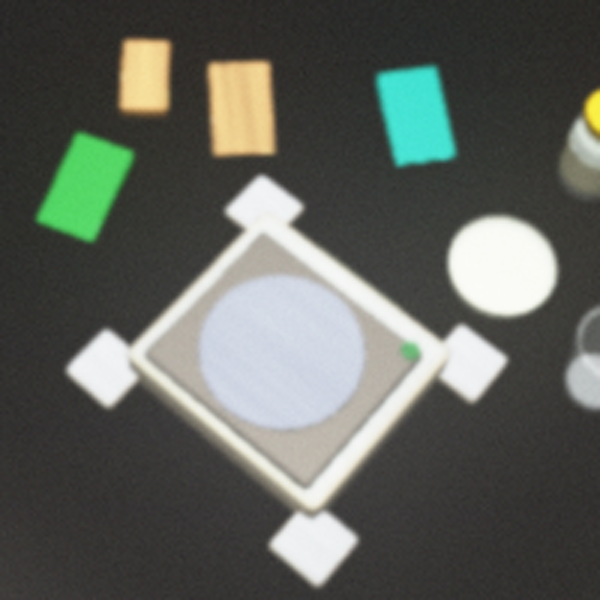

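View pics/side0z.png

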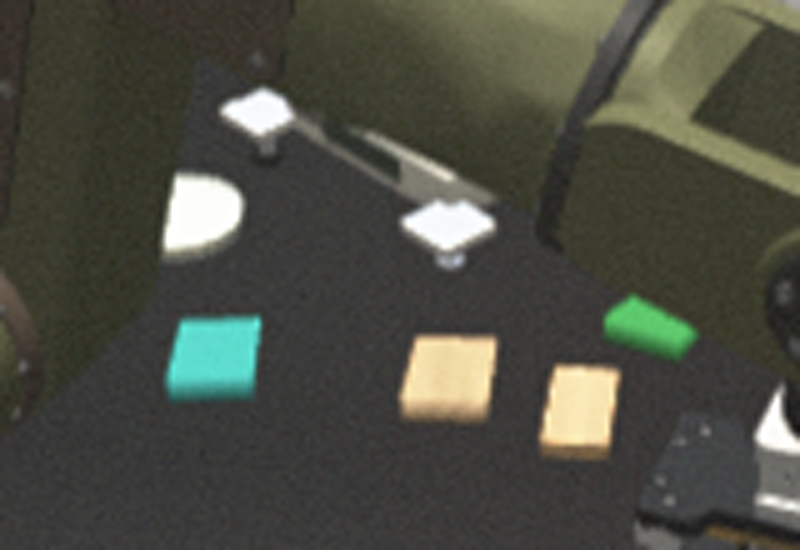

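```bash
python3 -m pendant '[[[34.4,-35.6,3.0,-0.4],[34.4,-35.6,3.0,-0.4],[34.4,-35.6,3.0,-0.4],[34.4,-35.6,3.0,-0.4],[34.4,-35.6,3.0,-0.4]]]' -0.57 10
python3 - <<'E'
from h import *
s=manip.read_state(); p=s['eef_pos']; y=s['eef_rot'][2]; d=np.array([391,-56])-p[:2]
print(p,s['eef_rot'],d@[np.cos(y),np.sin(y)],d@[np.sin(y),-np.cos(y)],y-.775)
E
```

```text
clock: 1.6
eef_pos: [296.2, -280.7, 171.8]
eef_rot: [3.141, -0.0, 0.771]
wrist_force: [2.3, 0.3, 1.2]
finger_gap: 57.2
[ 296.15671194 -280.71631316  171.83240683] [ 3.14105072e+00 -4.54618896e-05  7.70519553e-01] 224.57143707512 -95.18582004514886 -0.004480447307936175
```

```bash
python3 -m pendant '[[[22.4,-9.5,2.2,0],[22.4,-9.5,2.2,0],[22.4,-9.5,2.2,0],[22.4,-9.5,2.2,0],[22.4,-9.5,2.2,0]]]' -0.57 10
python3 -m pendant '[[[0,0,0,0],[0,0,0,0]]]'
python3 - <<'E'
from h import *
s=manip.read_state(); print(s['eef_pos'],s['eef_rot'])
c=snap('wrist','wrist1'); print(c['K'],c['D'])
for t in ['wedge','short_foot','lug_top','flat_block']:
    for r in models.regions_of('wrist',t): print(t,r['score'],r['point'],r['pixels'].sum())
E
```

```text
clock: 2.1
eef_pos: [390.9, -56.1, 150.0]
eef_rot: [3.141, -0.001, 0.771]
wrist_force: [0.8, -0.8, -0.5]
finger_gap: 20.8
clock: 2.3
eef_pos: [390.4, -57.8, 149.8]
eef_rot: [-3.142, 0.0, 0.773]
wrist_force: [-0.3, -0.1, 0.3]
finger_gap: 20.1
[390.43655591 -57.81868683 149.81754023] [-3.14157584e+00  1.91882390e-04  7.73304498e-01]
[[314.44369024   0.         281.53992866]
 [  0.         314.44369024 214.89304307]
 [  0.           0.           1.        ]] [-0.04608061  0.          0.          0.          0.        ]
wedge 0.86 [133.8, 90.9] 5210
wedge 0.8 [290.0, 119.1] 4820
lug_top 0.4 [289.6, 3.5] 41
flat_block 0.68 [373.0, 162.4] 3301
```

View pics/wrist1.png

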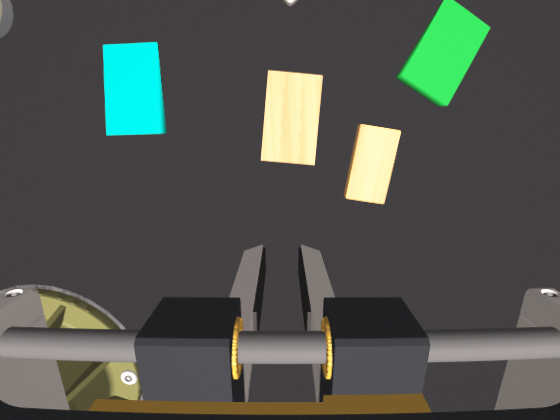

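The wrist view shows the wedge's corners at about (268,70), (322,75), (316,165) and (262,160). The lug tip is just visible at (290,3). I'll fit the pose from the segmentation.

```bash
cat > fit.py <<'E'
from h import *
from scipy.optimize import least_squares
def quad(m):
    cs,_=cv2.findContours(m.astype(np.uint8),0,2); k=max(cs,key=cv2.contourArea); return cv2.convexHull(k)[:,0].astype(float)
def wedgepts(x,y,a,b=56):
    L=np.array([[45,28,0],[45,-28,0],[45,28,2],[45,-28,2],[-45,28,20],[-45,-28,20],[-45,28,0],[-45,-28,0]],float)
    R=np.array([[np.cos(a),-np.sin(a),0],[np.sin(a),np.cos(a),0],[0,0,1]]); return L@R.T+[x,y,0]
def resid(p,c,hull,box):
    q=cv2.convexHull(proj(c,wedgepts(*p)).astype(np.float32))
    return [cv2.pointPolygonTest(q,(float(u),float(v)),True) for u,v in hull]
def dense(h):
    o=[];n=len(h)
    for i in range(n):
        a,b=h[i],h[(i+1)%n]; k=max(1,int(np.linalg.norm(b-a)/2))
        o+= [a+(b-a)*t/k for t in range(k)]
    return np.array(o)
def fit(c,m,x0):
    h=dense(quad(m)); r=least_squares(resid,x0,args=(c,h,0),x_scale=[1,1,.02],diff_step=1e-4,loss='soft_l1'); return r.x,np.sqrt(np.mean(np.array(resid(r.x,c,h,0))**2))
E
python3 - <<'E'
from fit import *
c=cams.camera('wrist')
rs=[r for r in models.regions_of('wrist','wedge') if abs(r['point'][0]-290)<30]
for a in (.64,.64+np.pi): print(fit(c,rs[0]['pixels'],[457,-3,a]))
im=cv2.cvtColor(c['frame'],cv2.COLOR_RGB2BGR); x,_=fit(c,rs[0]['pixels'],[457,-3,.64])
big=cv2.resize(im[0:200,200:360],None,fx=3,fy=3)
for p in proj(c,wedgepts(*x)): cv2.circle(big,(int(p[0]*3-600+1),int(p[1]*3+1)),2,(0,0,255),-1)
cv2.imwrite('pics/fit1.png',big)
cs=cams.camera('scene')
for r in models.regions_of('scene','wedge'):
  if abs(r['point'][0]-300)<15:
    for a in (.64,.64+np.pi): print('scene',fit(cs,r['pixels'],[457,-3,a]))
E
```

```text
(array([461.56636301,  -3.69540139,   0.68203643]), np.float64(0.6204652812636662))
(array([459.51314713,  -5.346493  ,   3.82381487]), np.float64(0.9446702207819849))
scene (array([458.50852368,  -2.46421074,   0.69070042]), np.float64(0.29102797759488996))
scene (array([454.08038152,  -6.16178555,   3.81782534]), np.float64(0.9279967483551136))
```

View pics/fit1.png

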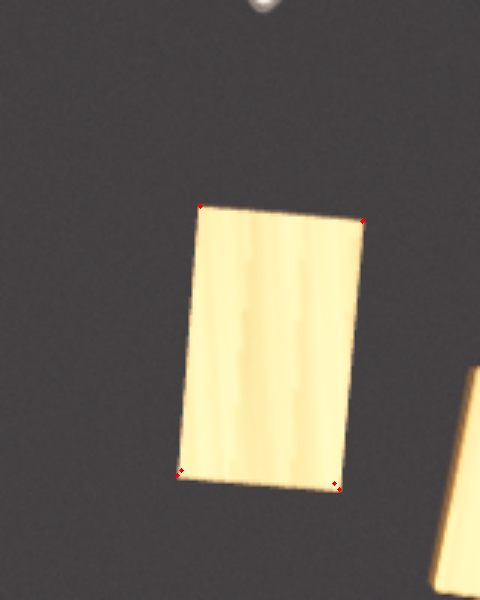

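The fit confirms the thin end points at the balance, with the wedge at about (461,-3.5) and yaw 0.683. Next I'll look at the lug and foot.

```bash
python3 -m pendant '[[[4,0,0,0],[8,0,0,0],[8,0,0,0],[8,0,0,0]]]'
python3 - <<'E'
from h import *
c=snap('wrist','wrist2')
for t in ['short_foot','lug_top']:
    for r in models.regions_of('wrist',t): print(t,r['score'],r['point'],r['pixels'].sum())
c=cams.camera('scene')
im=cv2.cvtColor(c['frame'],cv2.COLOR_RGB2BGR); x0,y0=220,180
# rough model
def bal(X,Y,a):
    R=np.array([[np.cos(a),-np.sin(a)],[np.sin(a),np.cos(a)]]); P=[]
    for sx in(-1,1):
        for sy in(-1,1):
            for dx,dy in((25,25),(25,-25),(-25,25),(-25,-25)): P.append(np.r_[R@[sx*100+dx,sy*110+dy]+[X,Y],46])
    return np.array(P)
big=cv2.resize(im[180:380,220:420],None,fx=3,fy=3,interpolation=cv2.INTER_CUBIC)
for p in proj(c,bal(658.2,190,-.077)): cv2.circle(big,(int((p[0]-220+.5)*3),int((p[1]-180+.5)*3)),2,(0,0,255),-1)
cv2.imwrite('pics/bal1.png',big)
E
```

```text
clock: 3.15
eef_pos: [447.6, -2.4, 149.4]
eef_rot: [-3.141, 0.001, 0.772]
wrist_force: [0.2, 0.4, 0.3]
finger_gap: 20.4
lug_top 0.68 [290.8, 48.5] 4925
```

View pics/wrist2.png

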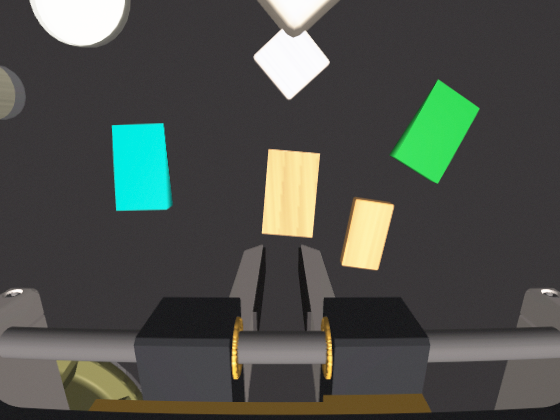

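View pics/bal1.png

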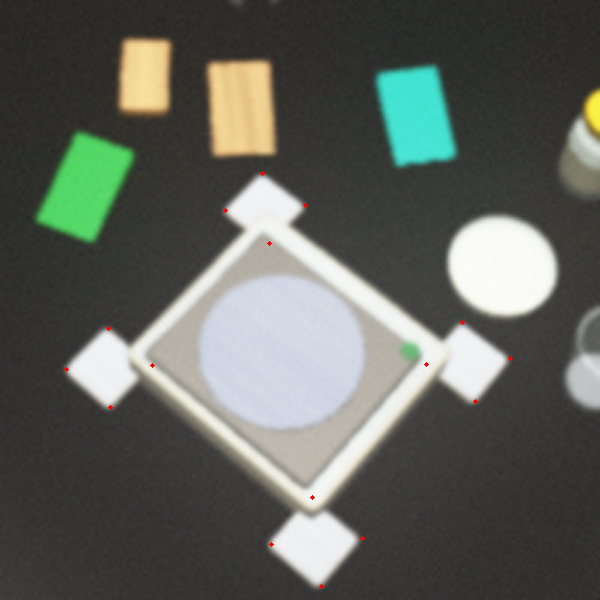

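The wrist view shows the lug with its outer tip at (289,99) and side corners at (254,57) and (329,60). The wedge, at about (291,193), is heading roughly towards it.

Run:
```python
from h import *
c=cams.camera('wrist')
t,l,r=[atz(c,p,46)[:2] for p in [(289,99.5),(254,57.5),(329,60)]]
print(t,l,r,np.linalg.norm(l-t),np.linalg.norm(r-t), 'mid',(l+r)/2)
f=(l+r)/2; w=np.array([461.5,-3.6]);
cs=cams.camera('scene')
q=np.array([atz(cs,p,46)[:2] for p in [(220+225/3-.3,180+210/3-.3),(220+305/3-.3,180+205/3-.3),(220+262/3-.3,180+174/3-.3)]]); print('scene',q,(q[0]+q[1])/2)
d=f-w; print(d,np.linalg.norm(d),np.arctan2(d[1],d[0]))
```

```text
[526.83886914  62.86698389] [530.67890182 109.98596228] [575.5356047   60.88421739] 47.27519408271276 48.73708462053467 mid [553.10725326  85.43508984]
scene [[573.20773746  61.38136241]
 [527.00437171 114.61714378]
 [524.05010438  66.04370018]] [550.10605459  87.99925309]
[91.60725326 89.03508984] 127.74637401085039 0.7711601416361383
```

```bash
python3 -m pendant '[[[-5.9,1.0,0,-0.01],[-5.9,1.0,4,-0.01],[-5.9,1.0,8,-0.01],[-5.9,1.0,11,-0.01],[-5.9,1.0,13.5,-0.01]]]' 
python3 -m pendant '[[[0,0,0,0],[0,0,0,0]]]'
```

```text
clock: 3.95
eef_pos: [411.7, -51.2, 13.5]
eef_rot: [-3.141, 0.0, 0.78]
wrist_force: [1.3, 0.1, 0.3]
finger_gap: 20.3
clock: 4.15
eef_pos: [412.5, -51.1, 15.5]
eef_rot: [-3.142, 0.0, 0.78]
wrist_force: [0.1, 0.4, 0.2]
finger_gap: 20.2
```

```bash
python3 -m pendant '[[[0.8,0,0,0],[1.5,0,0,0],[2.2,0,0,0],[2.9,0,0,0],[3.5,0,0,0]]]' 
python3 -m pendant '[[[0.5,0,0,0],[0.5,0,0,0]]]'
python3 - <<'E'
from fit import *
print(manip.read_state()['wrist_force'])
cs=cams.camera('scene');c=snap('wrist','wrist3')
cv2.imwrite('pics/scene3.png',cv2.resize(cv2.cvtColor(cs['frame'],cv2.COLOR_RGB2BGR)[180:320,220:420],(800,560)))
for r in models.regions_of('wrist','wedge'): print('w',r['point'],r['pixels'].sum())
for r in models.regions_of('scene','wedge'):
  print(r['point'])
  if abs(r['point'][0]-302)<15: print('scene',fit(cs,r['pixels'],[477,13,.75]))
E
```

```text
clock: 4.65
eef_pos: [437.9, -25.6, 15.0]
eef_rot: [3.141, -0.0, 0.781]
wrist_force: [-0.7, -0.1, -0.2]
finger_gap: 20.7
clock: 4.85
eef_pos: [441.2, -22.3, 14.8]
eef_rot: [3.142, -0.0, 0.781]
wrist_force: [-0.5, 0.1, -0.0]
finger_gap: 19.7
[-0.45880459  0.14322511 -0.00053644]
w [278.6, 199.1] 10384
w [42.6, 164.6] 11836
[362.4, 217.9]
[247.5, 239.0]
[298.7, 218.6]
scene (array([459.10344386,  -2.71293041,   0.68934533]), np.float64(0.5791241510693608))
[316.6, 301.7]
scene (array([ 6.59446948e+02,  1.90797613e+02, -8.26849444e-02]), np.float64(40.50592216095758))
```

View pics/wrist3.png

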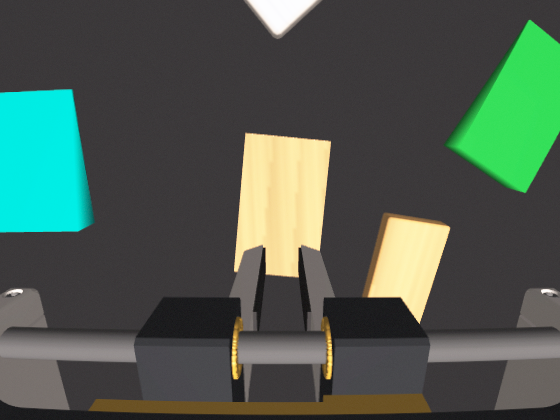

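View pics/scene3.png

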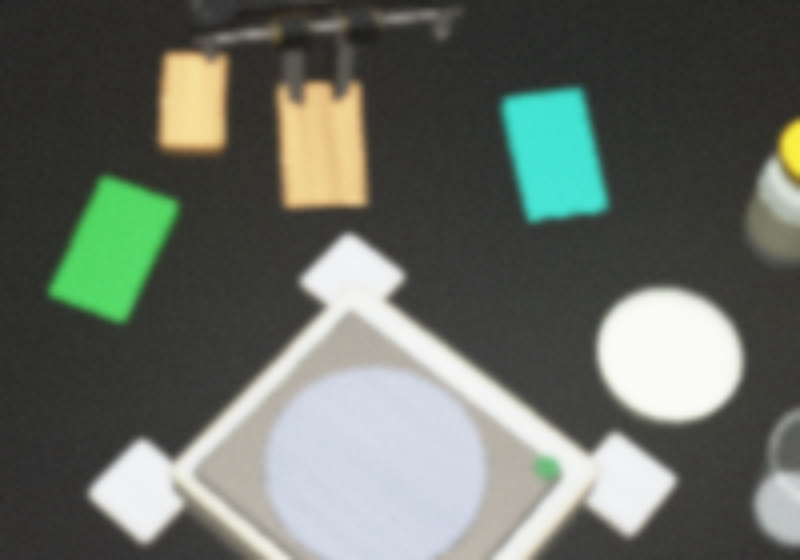

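The wedge seems not to have moved, although the fingers should already have reached it. I'll check this against the geometry before pushing again.

Run:
```python
from fit import *
s=manip.read_state(); print(s['eef_pos'])
c=cams.camera('wrist'); P=np.array(c['pose'])
for p in [(246,133),(330,141)]: print(atz(c,p,2))
for p in [(236,273),(318,277)]: print(atz(c,p,20),atz(c,p,0))
y=s['eef_rot'][2]; ex=np.array([np.cos(y),np.sin(y),0]);ey=np.array([np.sin(y),-np.cos(y),0]);ez=np.array([0,0,-1])
for X in (8,-8):
  for Y in (10,-10,22,-22): print(X,Y,proj(c,s['eef_pos']+ex*X+ey*Y+ez*8).round())
print(proj(c,wedgepts(461.5,-3.6,.683)).round())
im=cv2.cvtColor(c['frame'],cv2.COLOR_RGB2BGR)
cv2.imwrite('pics/w3z.png',cv2.resize(im[220:350,190:380],None,fx=4,fy=4))
```

```text
[440.65217188 -22.80212609  14.78057275]
[478.27005976  45.67260735   2.        ]
[513.3397542   3.0385535   2.       ]
[408.26877455 -13.05092779  20.        ] [399.07398448 -17.70026309   0.        ]
[445.11134084 -54.47733977  20.        ] [439.73345992 -63.41847303   0.        ]
8 10 [[295. 233.]]
8 -10 [[266. 233.]]
8 22 [[312. 233.]]
8 -22 [[248. 233.]]
-8 10 [[294. 254.]]
-8 -10 [[266. 254.]]
-8 22 [[311. 254.]]
-8 -22 [[249. 254.]]
[[246. 132.]
 [330. 140.]
 [246. 132.]
 [331. 140.]
 [234. 270.]
 [316. 277.]
 [238. 258.]
 [313. 265.]]
```

View pics/w3z.png

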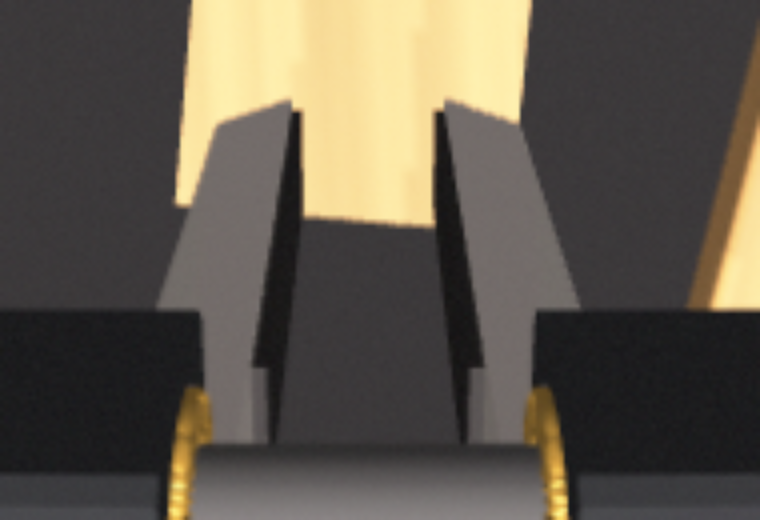

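Run:
```python
from fit import *
s=manip.read_state()
c=cams.camera('scene');w=cams.camera('wrist')
y=s['eef_rot'][2]; ex=np.array([np.cos(y),np.sin(y),0]);ey=np.array([np.sin(y),-np.cos(y),0])
def pt(X,Y,z): return np.r_[s['eef_pos'][:2],z]+ex*X+ey*Y
for z in (7,15,25,35,45):
  print(z,'scene',proj(c,[pt(0,-12,z),pt(0,12,z)]).round(1).tolist(),'wrist',proj(w,[pt(8,-12,z),pt(8,12,z),pt(0,-12,z),pt(-8,-12,z)]).round(0).tolist())
im=cv2.cvtColor(c['frame'],cv2.COLOR_RGB2BGR)
cv2.imwrite('pics/s3z.png',cv2.resize(im[170:240,260:350],None,fx=8,fy=8,interpolation=cv2.INTER_CUBIC))
d=cams.camera('side'); im=cv2.cvtColor(d['frame'],cv2.COLOR_RGB2BGR)
cv2.imwrite('pics/d3.png',im)
```

```text
7 scene [[302.4, 208.0], [294.1, 208.9]] wrist [[263.0, 233.0], [297.0, 233.0], [263.0, 244.0], [263.0, 254.0]]
15 scene [[302.5, 206.4], [294.2, 207.4]] wrist [[262.0, 237.0], [298.0, 237.0], [262.0, 248.0], [263.0, 259.0]]
25 scene [[302.6, 204.5], [294.2, 205.4]] wrist [[261.0, 242.0], [299.0, 242.0], [261.0, 254.0], [262.0, 265.0]]
35 scene [[302.7, 202.5], [294.3, 203.4]] wrist [[260.0, 248.0], [300.0, 248.0], [260.0, 260.0], [261.0, 272.0]]
45 scene [[302.8, 200.5], [294.3, 201.4]] wrist [[259.0, 254.0], [301.0, 254.0], [259.0, 267.0], [260.0, 279.0]]
```

View pics/s3z.png

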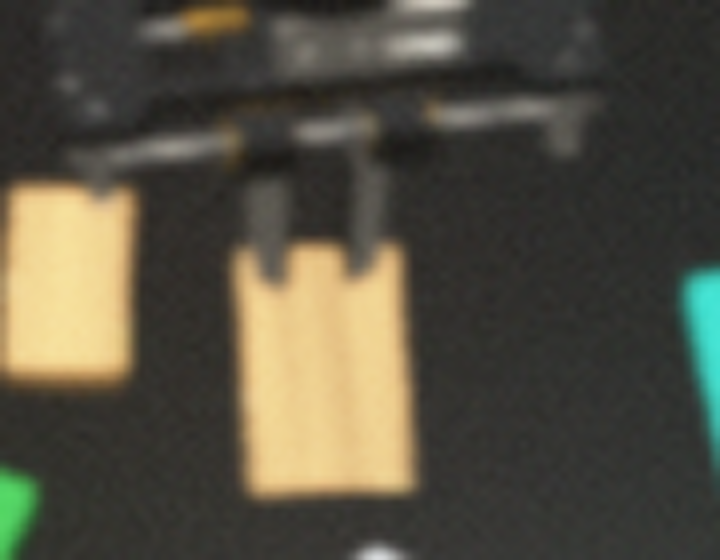

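View pics/d3.png

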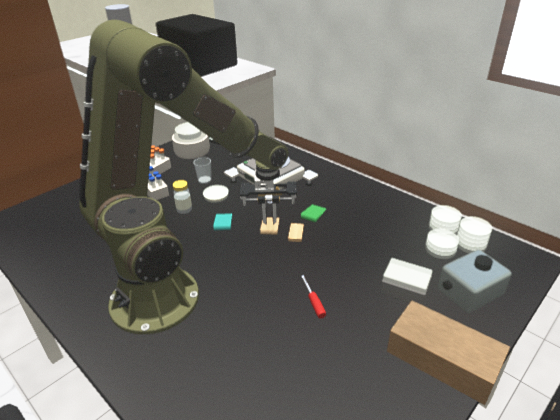

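The fingertips are hovering just above the wedge. Their image size and position put them at z≈23, where the stated tip offset would give 7, so the fingers really end higher than described. I'll back off, then go lower while watching the force.

```bash
python3 -m pendant '[[[-4.5,0,0,0],[-4.5,0,0.3,0],[-4.5,0,0.6,0],[-4.5,0,0.9,0],[-4.5,0,1.0,0]]]' 
python3 -m pendant '[[[0,0,0,0],[0,0,0,0]]]'
python3 - <<'E'
from h import *
c=cams.camera('wrist'); im=cv2.cvtColor(c['frame'],cv2.COLOR_RGB2BGR)
cv2.imwrite('pics/w4.png',im)
E
```

```text
clock: 5.75
eef_pos: [409.1, -54.0, 4.5]
eef_rot: [-3.141, 0.0, 0.781]
wrist_force: [-0.2, 0.0, 0.4]
finger_gap: 20.4
clock: 5.95
eef_pos: [409.0, -54.1, 4.8]
eef_rot: [-3.142, 0.0, 0.781]
wrist_force: [0.2, -0.3, 0.1]
finger_gap: 20.1
```

View pics/w4.png

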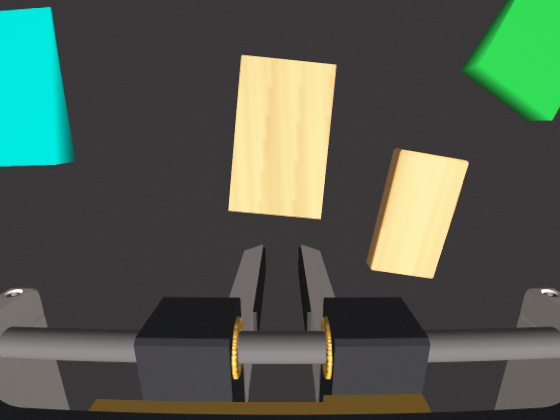

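```bash
python3 -m pendant '[[[0,0,0.2,0],[0,0,0.4,0],[0,0,0.5,0],[0,0,0.5,0]]]'
```

```text
clock: 6.4
eef_pos: [408.7, -54.3, -0.4]
eef_rot: [-3.141, 0.0, 0.781]
wrist_force: [0.1, 0.6, 0.1]
finger_gap: 20.6
```

```bash
python3 -m pendant '[[[1.2,0,0,0],[2.0,0,0,0],[2.7,0,0,0],[3.4,0,0,0],[4.1,0,0,0]]]' 
python3 -m pendant '[[[0.5,0,0,0],[0.5,0,0,0]]]'
python3 - <<'E'
from fit import *
cs=cams.camera('scene');c=snap('wrist','wrist5')
for r in models.regions_of('scene','wedge'):
  if abs(r['point'][0]-302)<15 and r['pixels'].sum()<1500: print('scene',fit(cs,r['pixels'],[477,13,.75]))
E
```

```text
clock: 6.9
eef_pos: [438.4, -25.0, -0.2]
eef_rot: [-3.142, 0.0, 0.781]
wrist_force: [0.6, -0.5, 0.8]
finger_gap: 19.8
clock: 7.1
eef_pos: [441.9, -21.6, -0.2]
eef_rot: [3.142, -0.0, 0.781]
wrist_force: [-0.0, 0.8, 0.4]
finger_gap: 20.0
scene (array([474.77283426,  21.81370026,   0.82997062]), np.float64(0.6049108895013193))
```

View pics/wrist5.png

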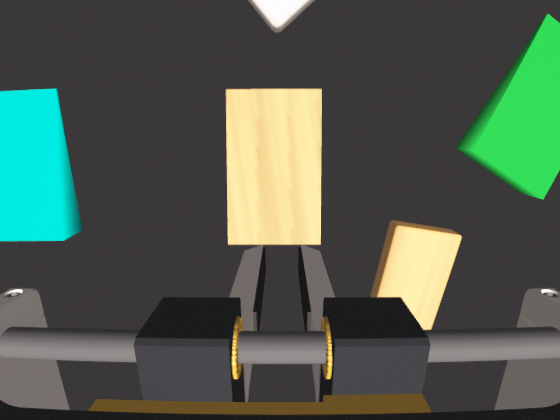

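The wedge now sits flush against the fingers, with corners at (227,90), (321,90), (321,245) and (227,245). The lug tip is at (277,31).

Run:
```python
from fit import *
s=manip.read_state(); c=cams.camera('wrist')
y=s['eef_rot'][2]; ex=np.array([np.cos(y),np.sin(y)]);ey=np.array([np.sin(y),-np.cos(y)])
for r in models.regions_of('wrist','wedge'):
  if abs(r['point'][0]-275)<20:
    x,e=fit(c,r['pixels'],[477,13,.78]); print(x,e)
t=atz(c,(277,31.5),46)[:2]; print('tip',t)
for nm,p in (('wedge',x[:2]),('tip',t),('footA',np.array([552,86.5]))): d=p-s['eef_pos'][:2]; print(nm,'x',d@ex,'right',d@ey)
```

```text
[478.48008849  20.32357936   0.78393327] 0.4795855020747676
tip [525.44126443  62.6863963 ]
wedge x 56.16925925814881 right -3.996109769958352
tip x 119.34522891084052 right -1.036859202491108
footA x 154.97245169219264 right 0.7394158488778402
```

```bash
python3 -m pendant '[[[0.8,0,0,0],[1.6,0,0,0],[2.4,0,0,0],[3.1,0,0,0],[3.8,0,0,0]]]' 
python3 -m pendant '[[[0.6,0,0,0],[1.1,0,0,0],[1.5,0,0,0],[1.8,0,0,0],[1.8,0,0,0]]]'
python3 - <<'E'
from fit import *
s=manip.read_state(); c=snap('wrist','wrist6')
y=s['eef_rot'][2]; print(s['eef_pos'],s['wrist_force'])
E
```

```text
clock: 7.85
eef_pos: [469.0, 5.3, -0.2]
eef_rot: [-3.142, 0.0, 0.781]
wrist_force: [-0.6, -0.7, 0.3]
finger_gap: 20.3
clock: 8.35
eef_pos: [481.5, 17.6, -0.2]
eef_rot: [3.142, -0.0, 0.781]
wrist_force: [0.8, -0.2, -0.4]
finger_gap: 20.5
[ 4.81481945e+02  1.75788808e+01 -2.01091109e-01] [ 0.8227566  -0.23761224 -0.43896835]
```

View pics/wrist6.png

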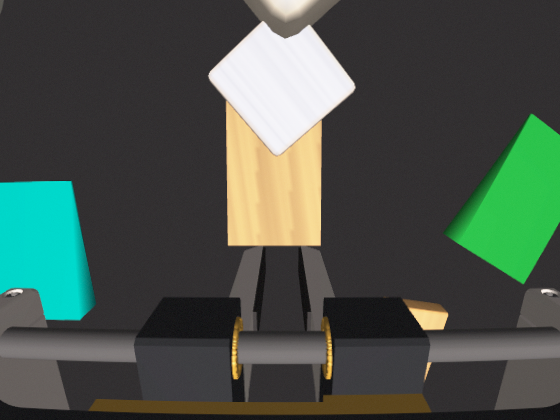

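The wedge's nose is now under the lug, still centred and straight. I'll continue in small steps, watching the force.

```bash
python3 -m pendant '[[[0.3,0,0,0],[0.5,0,0,0],[0.7,0,0,0],[0.8,0,0,0]]]' 
python3 -m pendant '[[[0.1,0,0,0],[0.2,0,0,0],[0.2,0,0,0]]]' 
python3 -m pendant '[[[0.1,0,0,0],[0.2,0,0,0],[0.2,0,0,0]]]'
```

```text
clock: 8.8
eef_pos: [487.1, 23.2, -0.2]
eef_rot: [-3.142, 0.0, 0.781]
wrist_force: [0.2, 0.4, -0.3]
finger_gap: 20.2
clock: 9.1
eef_pos: [488.5, 24.5, -0.2]
eef_rot: [-3.142, -0.0, 0.781]
wrist_force: [-1.0, -0.5, 0.3]
finger_gap: 20.3
clock: 9.4
eef_pos: [490.0, 25.9, -0.2]
eef_rot: [3.142, -0.0, 0.781]
wrist_force: [0.6, 0.4, 0.5]
finger_gap: 20.2
```

Run:
```python
from h import *
s=manip.read_state(); c=cams.camera('wrist')
y=s['eef_rot'][2]; f=s['wrist_force']; print(s['eef_pos'],f, f[0]*np.cos(y)+f[1]*np.sin(y))
```

```text
[ 4.89950692e+02  2.59214629e+01 -1.60387683e-01] [0.58555576 0.42730575 0.47575193] 0.716706575295085
```

```bash
for i in 1; do python3 -m pendant '[[[0.1,0,0,0],[0.2,0,0,0],[0.2,0,0,0]]]'; python3 -m pendant '[[[0.1,0,0,0],[0.2,0,0,0],[0.2,0,0,0]]]'; done
```

```text
clock: 9.75
eef_pos: [491.4, 27.3, -0.2]
eef_rot: [3.142, -0.0, 0.781]
wrist_force: [0.1, 0.4, 0.5]
finger_gap: 20.6
clock: 10.05
eef_pos: [492.8, 28.7, -0.2]
eef_rot: [3.142, -0.0, 0.781]
wrist_force: [-0.8, 0.3, 0.3]
finger_gap: 19.9
```

```bash
python3 -m pendant '[[[0.1,0,0,0],[0.2,0,0,0],[0.2,0,0,0]]]'; python3 -m pendant '[[[0.1,0,0,0],[0.1,0,0,0],[0.1,0,0,0]]]'
```

```text
clock: 10.35
eef_pos: [494.2, 30.2, -0.2]
eef_rot: [3.142, -0.0, 0.781]
wrist_force: [0.3, 0.1, -0.0]
finger_gap: 20.2
clock: 10.65
eef_pos: [494.8, 30.8, -0.2]
eef_rot: [-3.142, -0.0, 0.781]
wrist_force: [-0.3, 0.8, -0.4]
finger_gap: 20.0
```

Run:
```python
from h import *
c=snap('wrist','wrist7')
```

```text
(no output)
```

View pics/wrist7.png

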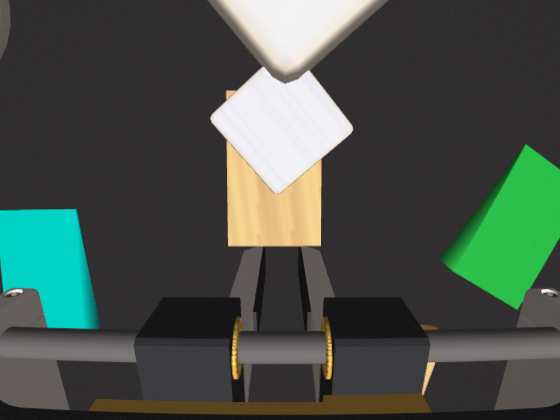

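The wedge is well under the lug, its thin edge visible at (230,91), and it isn't tight yet. I'll work out the remaining travel.

Run:
```python
from h import *
s=manip.read_state(); c=cams.camera('wrist')
y=s['eef_rot'][2]; ex=np.array([np.cos(y),np.sin(y)]);ey=np.array([np.sin(y),-np.cos(y)])
for nm,p,z in (('L',(211,121),46),('R',(352.5,129),46),('tip',(277,194),46),('thin',(229,91),2),('thickR',(321,245.5),20)):
    d=atz(c,p,z)[:2]-s['eef_pos'][:2]; print(nm,d@ex,d@ey)
```

```text
L 81.4232182690994 -31.936587683855056
R 77.79855104280193 34.26258608575213
tip 46.65206314312404 -1.2805491656129036
thin 99.2847332460787 -29.889634583190038
thickR 9.442287795224683 24.867972487632564
```

```bash
python3 -m pendant '[[[0.1,0,0,0],[0.1,0,0,0]]]'; python3 -m pendant '[[[0.1,0,0,0],[0.1,0,0,0]]]';python3 -m pendant '[[[0.1,0,0,0],[0.1,0,0,0]]]'
```

```text
clock: 10.95
eef_pos: [495.6, 31.5, -0.2]
eef_rot: [-3.142, -0.0, 0.781]
wrist_force: [-0.0, 0.9, -0.7]
finger_gap: 20.4
clock: 11.15
eef_pos: [496.3, 32.3, -0.2]
eef_rot: [3.142, -0.0, 0.781]
wrist_force: [-0.4, -1.2, -0.3]
finger_gap: 20.4
clock: 11.35
eef_pos: [497.0, 33.0, -0.2]
eef_rot: [3.142, -0.0, 0.781]
wrist_force: [-0.3, -0.0, 0.7]
finger_gap: 20.2
```

```bash
python3 -m pendant '[[[0.1,0,0,0],[0.1,0,0,0]]]'; python3 -m pendant '[[[0.1,0,0,0],[0.1,0,0,0]]]'
```

```text
clock: 11.55
eef_pos: [497.7, 33.7, -0.2]
eef_rot: [3.142, -0.0, 0.781]
wrist_force: [0.2, 0.7, 0.2]
finger_gap: 20.6
clock: 11.75
eef_pos: [498.5, 34.4, -0.2]
eef_rot: [3.142, -0.0, 0.781]
wrist_force: [-1.0, -0.5, -0.4]
finger_gap: 20.0
```

```bash
python3 -m pendant '[[[0.05,0,0,0],[0.1,0,0,0]]]'; python3 -m pendant '[[[0.05,0,0,0],[0.1,0,0,0]]]'
```

```text
clock: 11.95
eef_pos: [499.0, 35.0, -0.2]
eef_rot: [-3.142, 0.0, 0.781]
wrist_force: [-0.8, -1.0, 0.1]
finger_gap: 20.0
clock: 12.15
eef_pos: [499.6, 35.6, -0.2]
eef_rot: [-3.141, 0.001, 0.781]
wrist_force: [-2.4, -2.7, 0.7]
finger_gap: 20.2
```

```bash
python3 -m pendant '[[[0.05,0,0,0],[0.1,0,0,0],[0.1,0,0,0]]]'
```

```text
clock: 12.45
eef_pos: [500.1, 36.2, -0.3]
eef_rot: [-3.141, 0.001, 0.781]
wrist_force: [-4.0, -5.1, 1.8]
finger_gap: 20.2
```

```bash
python3 -m pendant '[[[0.05,0,0,0],[0.1,0,0,0],[0.1,0,0,0]]]'
```

```text
clock: 12.75
eef_pos: [500.5, 36.6, -0.4]
eef_rot: [-3.141, 0.002, 0.781]
wrist_force: [-6.0, -5.5, 3.7]
finger_gap: 20.2
```

```bash
python3 -m pendant '[[[0.08,0,0,0],[0.15,0,0,0],[0.15,0,0,0]]]'
```

```text
clock: 13.05
eef_pos: [501.0, 37.3, -0.5]
eef_rot: [-3.14, 0.003, 0.781]
wrist_force: [-9.9, -10.0, 5.5]
finger_gap: 20.0
```

The push is now 14 N, so the wedge is snug. I'll back off gently, rise and close the fingers.

```bash
python3 -m pendant '[[[-0.3,0,0,0],[-0.6,0,0,0],[-1.2,0,0,0],[-2.5,0,0,0],[-3.5,0,0,0]]]'
python3 -m pendant '[[[0,0,-3,0],[0,0,-6,0],[0,0,-9,0],[0,0,-10,0],[0,0,-10,0]]]' -1 10
python3 -m pendant '[[[0,0,0,0],[0,0,0,0]]]'
python3 - <<'E'
from h import *
c=snap('wrist','wrist8')
s=manip.read_state(); print(s['eef_pos'],s['eef_rot'])
for nm,p,z in (('L',(211,121),46),): pass
E
```

```text
clock: 13.55
eef_pos: [476.5, 12.9, -0.2]
eef_rot: [-3.141, 0.0, 0.781]
wrist_force: [0.7, 0.8, 0.0]
finger_gap: 19.9
clock: 14.05
eef_pos: [477.7, 13.2, 100.7]
eef_rot: [3.14, -0.002, 0.781]
wrist_force: [-0.9, 0.6, -0.7]
finger_gap: 0.4
clock: 14.25
eef_pos: [476.7, 13.5, 98.4]
eef_rot: [-3.14, 0.001, 0.781]
wrist_force: [-1.1, -0.0, 0.7]
finger_gap: 0.4
[476.75340628  13.51372419  98.53307288] [-3.13995179e+00  1.47764722e-03  7.80720052e-01]
```

View pics/wrist8.png

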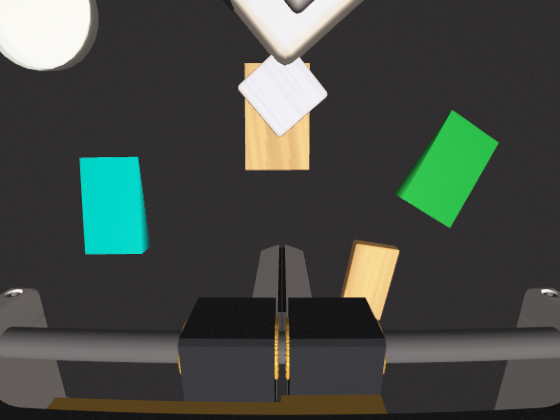

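The wedge stayed in place under the lug (columns 245–310). The lug corners are at L(238,91), R(326,94) and tip (280,136).

Run:
```python
from h import *
s=manip.read_state(); c=cams.camera('wrist')
y=s['eef_rot'][2]; ex=np.array([np.cos(y),np.sin(y)]);ey=np.array([np.sin(y),-np.cos(y)])
for nm,p,z in (('L',(238.5,91),46),('R',(326,94),46),('tip',(280,136),46),('hous',(286,62),75)):
    w=atz(c,p,z); d=w[:2]-s['eef_pos'][:2]; print(nm,w.round(1),d@ex,d@ey)
```

```text
L [529.2 109.7  46. ] 104.96270176874138 -31.40276401099355
R [574.   61.4  46. ] 102.82029899964053 34.39163436418913
tip [527.6  64.3  46. ] 71.86729534778021 -0.26666440679639436
hous [564.6  95.1  75. ] 119.78840324008303 3.8546904229434773
```

```bash
python3 -m pendant '[[[4,0.1,0,0],[8,0.15,0,0],[10,0.15,0,0],[10,0.15,0,0],[10,0.15,0,0]]]'
python3 -m pendant '[[[0,0,1.5,0],[0,0,3,0],[0,0,4.2,0],[0,0,4.8,0],[0,0,4.8,0]]]'
python3 - <<'E'
from h import *
c=snap('wrist','wrist9'); s=cams.camera('scene')
cv2.imwrite('pics/s9.png',cv2.resize(cv2.cvtColor(s['frame'],cv2.COLOR_RGB2BGR)[170:320,230:430],(800,600),interpolation=cv2.INTER_CUBIC))
print(manip.read_state()['wrist_force'])
E
```

```text
clock: 14.85
eef_pos: [548.9, 82.7, 98.9]
eef_rot: [-3.141, 0.001, 0.781]
wrist_force: [-0.6, -0.0, -0.1]
finger_gap: 0.3
clock: 15.35
eef_pos: [549.0, 82.5, 51.2]
eef_rot: [-3.141, 0.001, 0.78]
wrist_force: [-0.4, -0.7, 0.3]
finger_gap: 0.5
[-0.16879131 -0.5012342   0.8325888 ]
```

View pics/wrist9.png

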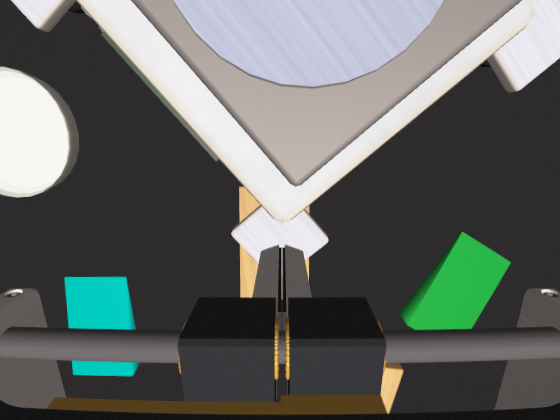

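View pics/s9.png

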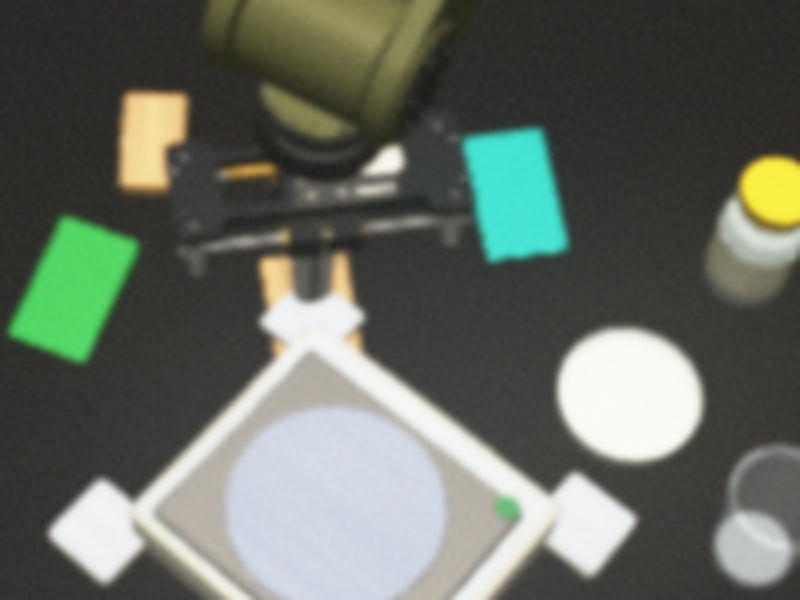

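The fingertips are over the lug, between its corners at (232,235) and (328,239), and clear of the housing. I'll lower gently.

```bash
python3 -m pendant '[[[0,0,0.3,0],[0,0,0.6,0],[0,0,0.8,0],[0,0,0.8,0]]]'; python3 -m pendant '[[[0,0,0.1,0],[0,0,0.2,0],[0,0,0.2,0]]]'; python3 -m pendant '[[[0,0,0.1,0],[0,0,0.2,0],[0,0,0.2,0]]]'
```

```text
clock: 15.85
eef_pos: [549.4, 82.9, 43.5]
eef_rot: [-3.141, 0.0, 0.781]
wrist_force: [0.9, -0.0, -0.0]
finger_gap: 0.8
clock: 16.15
eef_pos: [549.5, 82.9, 41.8]
eef_rot: [-3.142, 0.0, 0.781]
wrist_force: [-0.3, 0.8, 0.5]
finger_gap: 0.4
clock: 16.45
eef_pos: [549.4, 82.9, 39.7]
eef_rot: [-3.141, 0.0, 0.781]
wrist_force: [0.0, -0.9, 0.5]
finger_gap: 0.7
```

```bash
python3 -m pendant '[[[0,0,0.1,0],[0,0,0.1,0]]]'; python3 -m pendant '[[[0,0,0.1,0],[0,0,0.1,0]]]';  python3 -m pendant '[[[0,0,0.1,0],[0,0,0.1,0]]]'
```

```text
clock: 16.65
eef_pos: [549.4, 82.9, 38.7]
eef_rot: [-3.142, 0.0, 0.781]
wrist_force: [-0.4, 1.0, 0.1]
finger_gap: 0.2
clock: 16.85
eef_pos: [549.5, 82.8, 37.7]
eef_rot: [-3.142, 0.0, 0.781]
wrist_force: [-0.2, -0.6, 0.5]
finger_gap: 0.2
clock: 17.05
eef_pos: [549.4, 82.8, 36.7]
eef_rot: [-3.141, 0.0, 0.781]
wrist_force: [-0.1, -0.0, -0.3]
finger_gap: 0.6
```

```bash
python3 -m pendant '[[[0,0,0.1,0],[0,0,0.1,0]]]'; python3 -m pendant '[[[0,0,0.1,0],[0,0,0.1,0]]]';  python3 -m pendant '[[[0,0,0.1,0],[0,0,0.1,0]]]'
```

```text
clock: 17.25
eef_pos: [549.4, 82.9, 35.7]
eef_rot: [-3.141, 0.0, 0.781]
wrist_force: [-0.4, 0.7, -0.0]
finger_gap: 0.3
clock: 17.45
eef_pos: [549.4, 82.9, 34.7]
eef_rot: [-3.141, 0.0, 0.781]
wrist_force: [-0.3, -0.0, -0.4]
finger_gap: 0.2
clock: 17.65
eef_pos: [549.4, 82.9, 33.7]
eef_rot: [-3.141, 0.0, 0.781]
wrist_force: [-0.8, 0.5, -0.5]
finger_gap: 0.6
```

```bash
python3 -m pendant '[[[0,0,0.1,0],[0,0,0.1,0]]]'; python3 -m pendant '[[[0,0,0.1,0],[0,0,0.1,0]]]'
python3 - <<'E'
from h import *
c=snap('wrist','wrist10'); d=cams.camera('side')
cv2.imwrite('pics/d10.png',cv2.resize(cv2.cvtColor(d['frame'],cv2.COLOR_RGB2BGR)[140:240,200:340],(784,560),interpolation=cv2.INTER_CUBIC))
print(manip.read_state()['wrist_force'])
E
```

```text
clock: 17.85
eef_pos: [549.4, 82.9, 32.7]
eef_rot: [-3.141, 0.0, 0.781]
wrist_force: [0.5, 0.4, -0.4]
finger_gap: 0.2
clock: 18.05
eef_pos: [549.4, 82.8, 31.7]
eef_rot: [-3.142, 0.0, 0.781]
wrist_force: [0.5, -0.4, -0.7]
finger_gap: 0.5
[-0.13963571 -0.53288547  0.57334423]
```

View pics/wrist10.png

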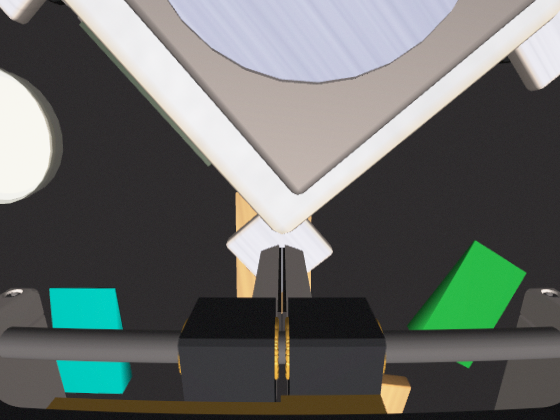

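View pics/d10.png

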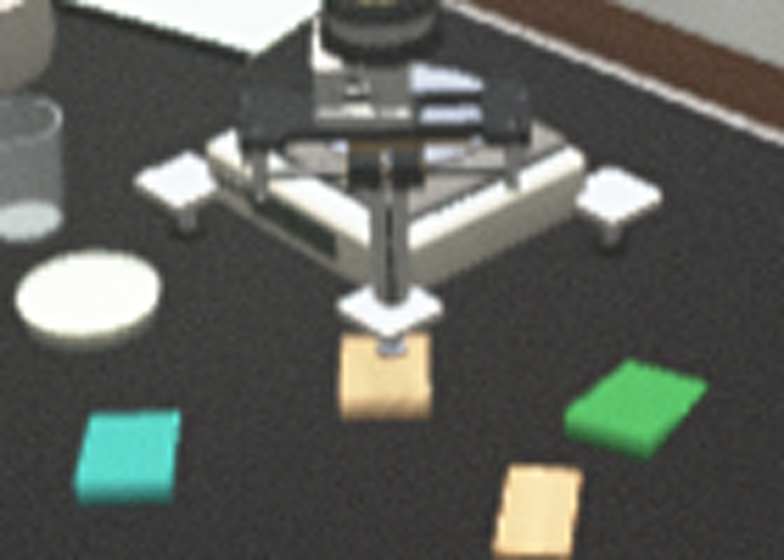

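The side view shows the foot resting on the wedge's slope (about (390,345) in the enlargement), with the closed fingers just above the lug. I'll carry on down.

```bash
python3 -m pendant '[[[0,0,0.1,0],[0,0,0.1,0]]]'; python3 -m pendant '[[[0,0,0.1,0],[0,0,0.1,0]]]'; python3 -m pendant '[[[0,0,0.1,0],[0,0,0.1,0]]]'
```

```text
clock: 18.35
eef_pos: [549.4, 82.9, 30.7]
eef_rot: [-3.141, 0.0, 0.781]
wrist_force: [0.2, -0.1, 0.3]
finger_gap: 0.5
clock: 18.55
eef_pos: [549.5, 82.8, 29.7]
eef_rot: [-3.142, 0.0, 0.781]
wrist_force: [-1.0, 0.5, 0.2]
finger_gap: 0.3
clock: 18.75
eef_pos: [549.4, 82.9, 28.7]
eef_rot: [-3.141, 0.0, 0.781]
wrist_force: [-0.6, -0.1, 0.5]
finger_gap: 0.4
```

```bash
python3 -m pendant '[[[0,0,0.1,0],[0,0,0.1,0]]]'; python3 -m pendant '[[[0,0,0.1,0],[0,0,0.1,0]]]'
```

```text
clock: 18.95
eef_pos: [549.5, 82.8, 27.8]
eef_rot: [3.142, -0.0, 0.781]
wrist_force: [-0.0, 0.7, -0.3]
finger_gap: 0.5
clock: 19.15
eef_pos: [549.6, 82.9, 27.7]
eef_rot: [3.141, -0.0, 0.781]
wrist_force: [-4.8, 0.4, 11.3]
finger_gap: 0.3
```

Contact is at TCP z≈27.8, and the next 1 mm command gave 11 N with almost no yield, so the lug is firm. I'll ease off to a gentle press.

```bash
python3 -m pendant '[[[0,0,-0.05,0],[0,0,-0.05,0],[0,0,-0.05,0]]]'
python3 - <<'E'
from h import *
for i in range(3):
    c=cams.camera('wrist'); print(manip.read_state()['wrist_force'].round(1) if hasattr(manip.read_state()['wrist_force'],'round') else manip.read_state()['wrist_force'],manip.read_state()['eef_pos'])
E
```

```text
clock: 19.45
eef_pos: [549.6, 82.9, 27.8]
eef_rot: [3.141, -0.0, 0.781]
wrist_force: [-3.9, -0.2, 8.0]
finger_gap: 0.4
[-2.8 -0.2  7.5] [549.58280605  82.90196049  27.7824326 ]
[-3.9 -0.7  7. ] [549.58702118  82.87556338  27.76662353]
[-3.2 -0.6  6.4] [549.58997838  82.87211478  27.76909495]
```

Run:
```python
from h import *
d=cams.camera('side')
a=cv2.resize(cv2.cvtColor(d['frame'],cv2.COLOR_RGB2BGR)[140:240,200:340],(560,400),interpolation=cv2.INTER_CUBIC)
cv2.imwrite('pics/d11.png',a); snap('wrist','wrist11'); snap('scene','scene11')
print(manip.read_state()['wrist_force'],manip.read_state()['clock'])
```

```text
[-2.65164924  0.04337787  7.69514943] 19.75
```

View pics/d11.png

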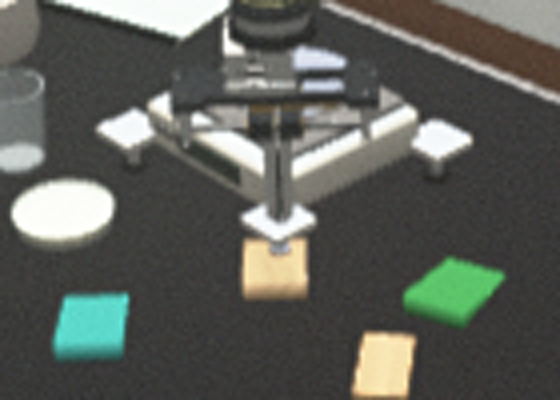

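View pics/wrist11.png

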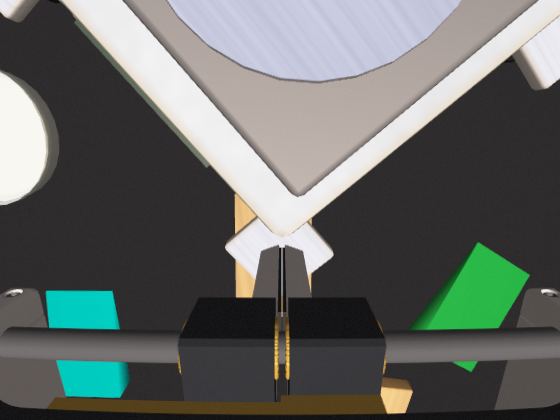

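View pics/scene11.png

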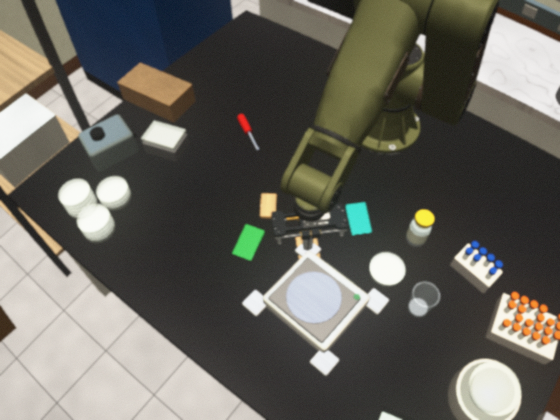

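The wedge is still under the foot, the bystanders are where they were (block (268,206), green (248,240), turquoise (359,218)), and the lug is held at about 7 N. I'll hand in now.

Run:
```python
from cell import manip
print(manip.sign_off(), manip.read_state()['wrist_force'])
```

```text
the job is handed in; nothing more can be done
the job is handed in; nothing more can be done
```

The wedge is under the short foot and snug, and I handed the job in at about 20 s with the closed fingertips still pressing the lug at about 7 N.

- **Wedge:** I pushed it along the bench by its thick end, thin end first. The push stayed within sensor noise for most of the way, then rose to about 14 N over the last 3 mm.
- **Rocking test:** When I pressed the lug, the next 1 mm command gave 11 N while the fingertips barely moved. The reading then held at 6–8 N without sinking, where unwedged the balance would have rocked fully at 1–2 N.
- **Bench:** The last pictures show the wedge still under the foot and the other things where they started.

**What disagreed:**
- **Finger length:** The fingertips sit about 18 mm behind the tool point, not 8 mm ahead of it as described. My first push passed over the wedge without touching it. I spotted this in the pictures and pushed again from lower down.
- **Sideways force:** During the final press the wrist also read a steady sideways force of about 3 N.
- **Force after hand-in:** I asked for one more reading after handing in, but it was refused, so the last force I measured was from just before.

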